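# Probe and log the cured plaster casts

## Robot

A 6-joint arm with a two-finger parallel gripper is mounted at the origin on the work surface. World frame = base frame: x ahead of the robot, y to its left, z up, the work surface at z = 0. Lengths are in m, angles in rad, forces in N, time in s.
With the tool pointing down it reaches from about 0.3 to 0.875 m from the base axis. Payload 6.4 kg.
Tool frame: the origin (TCP) lies at the very end of the fingers, on their centre line; the grasp point (between the pads) lies 19 mm behind it; z points along the fingers, y is the line along which they close (so a half turn about z gives the same grasp; the last joint's range is limited). The gripper opens to 85 mm and grips with 20 to 120 N. Pads are 22 mm wide; open, the fingers measure 114 mm over their backs; the gripper's body (76 mm by 85 mm) begins 54 mm behind the grasp point. The pads swing forward as they close: fully open they stand 13 mm farther back than shut.
Start: joints at [-1.504, 0.181, 1.607, -0, 1.354, -0.206], TCP at [0.155, -0.554, 0.231] pointing down, gripper open.
Joint ranges: [-2.99, 2.99], [-0.89, 2.07], [0.3, 2.58], [-1.14, 4.28], [0, 2.63], [-3.12, 3.12]. Speed limits (rad/s): [2.57, 2.57, 3.01, 3.14, 3.14, 3.14].

## Interface

Orientations are given as a unit quaternion [w, x, y, z].
In Python, from bench import telemetry, camera, ctrl, spotter gives the robot as it stands.
- The arm moves only by the tool send_rows, never from a script. Its argument "series" is a list of rows, each a list of 3 entries, a list of its own where there are three numbers: the turn, a rotation vector about the world's x, y, z in degrees, then the shift along the world's x, y, z in mm, then the closure, from -1 (fully open) to 1 (shut), so that 0 is half open. In form: [[[rx, ry, rz], [dx, dy, dz], gripper], ...]. A call has 1 to 10 rows; each row is the pose to reach, as a shift and turn from the pose commanded when the call began; what a row does not reach only later rows make up. A row lasts 1/8 s, in which the tool goes at most 62.5 mm and 10.7 degrees, less where a joint would pass 70% of its speed; a pose out of reach is approached as far as the arm can. A call with a gripper value outside its range is refused whole. The fingers move at their own pace and stop on an object; the grip force is fixed at half the most. Time passes only in rows, so rows that repeat a pose let the fingers close. It gives the time, the measured TCP pose, the force, the opening and the grip force at its end, in the units of the state.
- telemetry.get_obs(): the state, without advancing time (a new reading comes with each control period).
- camera(name): name is "side" or "top"; returns a dict with "pixels" (420x560x3 uint8, red, green, blue), "camera_matrix" (3x3 intrinsics, pixels), "xyz" and "orientation" of the camera in the world. Camera axes: x right, y up, looking along -z (the intrinsics and any distortion apply to the point x, -y, -z); pixel columns grow to the right and rows downward; lengths in m; the calibration is good to about 2 mm. A picture is of the moment at which its call begins. There is no depth.
- ctrl.hand_in(): hands the job in; it is judged then, once.
Trained networks look in the newest picture that a camera, given by its name, has taken for a name from the list of things; names that differ only in an ending like _2 or _b are one class to them, and where a whole thing is asked for, a point or a joint stands for the part that bears it (a point fixed in the world has none). Each returns a list of dicts, best first, with "conf" (0 to 1); they miss things now and then, are a little off and sometimes report something else, mostly with a low value. They report only what shows in the picture. A call takes as long as a camera call. They do not tell look-alikes from the thing itself.
- spotter.boxes_of(thing, camera): "xyz" ([x, y, z] in m, in world coordinates, good to about 4 mm: the middle of the surface that is visible of it).
- spotter.landmark_of(thing, camera): "xyz" ([x, y, z] in m, in world coordinates, good to about 4 mm: a listed point, or the origin of a listed thing).
The state is a dict: "time_s": time; "q": joint angles; "dq": joint speeds; "joint_efforts": joint torques, N m; "eef_pos": TCP position; "eef_rot": TCP orientation; "wrist_force": force on the tool from outside, world axes, zero at the start; "torque": the same for the moment, N m; "opening": opening from 0.0 (shut) to 1.0 (fully open); "grasp_force": force on a finger pad.
Only numpy, scipy, OpenCV 4.12 (cv2) and the standard library are available. Lean on these libraries where they do the work, as an engineer would, in place of code of your own. Each camera call takes 0.05 s, during which the arm holds its last target. There are 200 camera calls.

## Task

Press the round key to wake the readout, take the probe from its stand, touch its tip to the dark spot on the steel puck and then to the dark spot on every plaster cast on the table, from the thinnest to the thickest, pushing its sprung plunger in about half way, gently, and resting a moment on each. Stand the probe back upright in the hole of its stand and let go; only with it parked there press the square key and then the bar key, one key at a time. When you finish, all the casts must lie flat, spot up, inside the wooden tray, and none of the small jars and bottles near the casts may have been knocked over.

Things in the scene. Friction and masses are not known exactly. Their poses are not given: they have to be found in the camera images.
- cast_a: thinnest plaster cast: a round rosette, 56 mm across, 18 mm thick, about 50 g; loose on the table, flat, spot upward. Origin: centre of the underside, z up. May be absent
- cast_a_spot (a point): centre of the dark test spot (12 mm across) on the top face of cast_a, 13 mm along the cast's x from its centre
- cast_b: second thinnest plaster cast: a square tile 54 x 54 mm, 26 mm thick, about 85 g; loose on the table, flat, spot upward. Origin: centre of the underside, z up. May be absent
- cast_b_spot (a point): centre of the dark test spot (12 mm across) on the top face of cast_b, 8 mm along the cast's x and 8 mm along its y from its centre
- cast_c: second thickest plaster cast: an oblong block, 70 mm along its x, 46 mm along its y, 35 mm thick, about 125 g; loose on the table, flat, spot upward. Origin: centre of the underside, z up. May be absent
- cast_c_spot (a point): centre of the dark test spot (12 mm across) on the top face of cast_c, 18 mm along the cast's x from its centre
- cast_d: thickest plaster cast: a fluted round drum, 50 mm across, 45 mm thick, about 100 g; loose on the table, flat, spot upward. Origin: centre of the underside, z up. May be absent
- cast_d_spot (a point): centre of the dark test spot (12 mm across) on the top face of cast_d, 10 mm along the cast's -x from its centre
- probe: hand-held test probe, 120 g, standing upright in its stand. Origin: centre of the underside of its round collar, z up along the probe. Collar 40 mm across, z 0 to 6 mm; above it the square grey grip, 24 x 24 mm (sides along the probe's x and y), z 6 to 52 mm; below it a stem 16 mm across to z -16 mm, then the sprung steel plunger, 6 mm across, whose rounded tip is at z -36 mm when free
- probe_tip (a point): the very end of the plunger's rounded tip (moves with the plunger)
- plunger (a joint): how far the plunger is pushed into the probe, m: 0 free, 0.010 hard stop. Spring: yields at 1.2 N, then 0.4 N per mm (about 3 N at 5 mm)
- stand: wooden probe stand, fixed: a block 64 x 64 x 42 mm with a square hole 25 mm wide right through, on whose rim the probe's collar rests, and beside it (along the stand's -y) a low 12 mm board carrying the steel reference puck. Origin: table level under the centre of the hole; the parked probe's origin lies 42 mm above it
- puck_spot (a point): centre of the dark test spot (12 mm across) on top of the steel reference puck, 48 mm across, its top 20 mm above the table
- tray_in (a point): centre of the inner floor of the shallow wooden drying tray, fixed, outside 250 (its x) x 260 (its y) x 16 mm high, walls and floor 5 mm; axes as the tray's, the floor 5 mm above the table
- jar_low: small amber jar, 36 mm wide, 36 mm high, among the casts. Origin: underside
- jar_mid: glass jar, 40 mm wide, 60 mm high. Origin: underside
- dropper: small blue bottle, 26 mm wide, 60 mm high. Origin: underside
- key_round (a joint): round key, 26 mm across, at the readout's +y end of the row: pushed down, m; 0 up, 0.005 fully down (3.5 N), counts as pressed beyond 0.003; springs back
- key_round_top (a point): on the fixed white readout box (110 mm along its x, 170 mm along its y, 40 mm high, keys along its y on the side near the robot, screen behind): centre of the top of the round key; 50 mm above the table, axes as the box's; neighbouring keys are 50 to 54 mm apart
- key_square (a joint): square key, 24 mm, in the middle of the row: pushed down, m; 0 up, 0.005 fully down (3.5 N), counts as pressed beyond 0.003; springs back
- key_square_top (a point): on the fixed white readout box (110 mm along its x, 170 mm along its y, 40 mm high, keys along its y on the side near the robot, screen behind): centre of the top of the square key; 50 mm above the table, axes as the box's; neighbouring keys are 50 to 54 mm apart
- key_bar (a joint): long bar key, 42 x 18 mm, at the readout's -y end of the row: pushed down, m; 0 up, 0.005 fully down (3.5 N), counts as pressed beyond 0.003; springs back
- key_bar_top (a point): on the fixed white readout box (110 mm along its x, 170 mm along its y, 40 mm high, keys along its y on the side near the robot, screen behind): centre of the top of the bar key; 50 mm above the table, axes as the box's; neighbouring keys are 50 to 54 mm apart
Mind the look-alikes: they are no part of the job. What is shaped like the cast_b but green is not meant.

How it is judged:
By the outcome, as a careful person would: the job done as asked, in the order asked, and still so for the second after the job is handed in, with the robot touching nothing.
Of cast_a, cast_b, cast_c, cast_d only 2 to 4 are there at a start; the rules pass over those that are not, and their reading is None.
At some moment in a run one of cast_a, cast_b, cast_c, cast_d may be knocked a few centimetres aside while the robot is not near it.
It also fails if it takes over 210 s, if anything falls off the work surface, if the arm or the gripper's body presses on something with over 40 N, if the wrist force passes 120 N, or if a joint passes its speed limit or range.

## Working session

There is one attempt and no reset: what is moved stays moved. The work goes in short steps, Python scripts to look and compute and a tool call to move; the robot and the scene stay as the last step left them, time stands still between calls to the robot, and variables do not carry over. Pictures are saved under pics/ and viewed, at most 14 in all, crops included, and the job is handed in when it is done.

Besides the shell and the picture viewer there is one more tool, called as a command line: name --argument value ..., lists and objects as JSON in quotes. send_rows: Moves the arm, as the interface text tells. Its arguments: {"type":"object","properties":{"series":{"type":"array","items":{"type":"array"}}},"required":["series"]}

```bash
ls; mkdir -p pics; cat > h.py <<'E'
from bench import telemetry, camera, ctrl, spotter
import numpy as np, cv2
from scipy.spatial.transform import Rotation as R
def snap(n,f=None):
    c=camera(n); 
    if f: cv2.imwrite('pics/'+f,c['pixels'][:,:,::-1])
    return c
def mats(c):
    q=c['orientation']; Rm=R.from_quat([q[1],q[2],q[3],q[0]]).as_matrix()
    return np.array(c['camera_matrix']),Rm,np.array(c['xyz'])
def ray(c,u,v,z):
    K,Rm,p=mats(c); d=np.linalg.inv(K)@[u,v,1]; d=Rm@(d*[1,-1,-1]); return p+d*(z-p[2])/d[2]
def proj(c,X):
    K,Rm,p=mats(c); l=Rm.T@(np.array(X)-p)*[1,-1,-1]; w=K@l; return w[:2]/w[2]
E
python3 - <<'E'
from h import *
for n in ['top','side']:
    c=snap(n,n+'0.png'); print({k:v for k,v in c.items() if k!='pixels'})
    for t in ['cast_a_spot','cast_b_spot','cast_c_spot','cast_d_spot','cast_a','cast_b','cast_c','cast_d','probe','stand','puck_spot','tray_in','jar_low','jar_mid','dropper','key_round_top','key_square_top','key_bar_top']:
        print(n,t,[(np.round(d['xyz'],3).tolist(),round(d['conf'],2)) for d in spotter.landmark_of(t,n)[:3]])
s=telemetry.get_obs();print(s)
E
```

```text
pics
{'camera_matrix': array([[403.95560247,   0.        , 278.25710939],
       [  0.        , 403.95560247, 208.8399173 ],
       [  0.        ,   0.        ,   1.        ]]), 'xyz': array([ 0.47759759, -0.01729152,  1.11834843]), 'orientation': array([ 0.70799933,  0.01329536, -0.01080981, -0.70600519])}
top cast_a_spot [([0.623, -0.032, 0.016], 0.73)]
top cast_b_spot [([0.403, 0.014, 0.026], 0.9), ([0.511, -0.034, 0.028], 0.82), ([0.594, -0.145, 0.026], 0.73)]
top cast_c_spot [([0.519, 0.081, 0.036], 0.82)]
top cast_d_spot [([0.629, 0.041, 0.046], 0.74), ([0.631, -0.045, 0.004], 0.47)]
top cast_a [([0.302, -0.173, -0.002], 0.89), ([0.503, -0.049, 0.001], 0.84), ([0.632, -0.045, 0.0], 0.83)]
top cast_b [([0.302, -0.173, -0.002], 0.89), ([0.503, -0.049, 0.001], 0.84), ([0.632, -0.045, 0.0], 0.83)]
top cast_c [([0.302, -0.173, -0.002], 0.89), ([0.503, -0.049, 0.001], 0.84), ([0.632, -0.045, 0.0], 0.83)]
top cast_d [([0.302, -0.173, -0.002], 0.89), ([0.503, -0.049, 0.001], 0.84), ([0.632, -0.045, 0.0], 0.83)]
top probe [([0.424, -0.184, 0.043], 0.49), ([0.564, -0.383, 0.048], 0.39), 
[... 2342 characters left out ...]
'q': array([-1.50429275e+00,  1.80783641e-01,  1.60699399e+00, -1.11857056e-05,
        1.35380722e+00, -2.06304726e-01]), 'dq': array([-3.03870957e-05, -9.07615514e-04,  5.26338320e-04, -5.82015335e-04,
        1.28146304e-05, -2.16755657e-04]), 'joint_efforts': array([ 4.21824216e-04, -4.44832885e+01, -3.51674652e+01, -3.02790631e-04,
        7.50229774e-04, -7.14904957e-06]), 'eef_pos': array([ 0.1549381 , -0.55374802,  0.23130057]), 'eef_rot': array([ 3.50961446e-06,  9.90711205e-01,  1.35982746e-01, -5.72080042e-06]), 'wrist_force': array([ 0.75163055,  0.26089091, -0.10381194]), 'torque': array([ 0.02000203, -0.03246942,  0.03885671]), 'grasp_force': 0.0, 'opening': 0.9978559963383107}
```

View pics/top0.png

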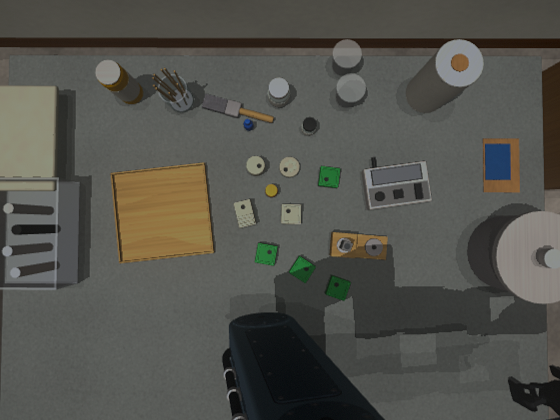

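View pics/side0.png

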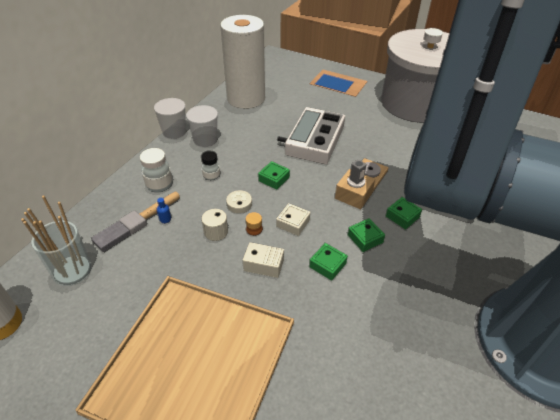

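```bash
python3 - <<'E'
from h import *
c=snap('top'); im=c['pixels']
# crop of table region
K,Rm,p=mats(c)
u0=proj(c,[.30,-.42,0]);u1=proj(c,[.80,.15,0]);print(u0,u1)
x0,x1=sorted([int(u0[0]),int(u1[0])]);y0,y1=sorted([int(u0[1]),int(u1[1])])
print(x0,y0,x1,y1)
cr=im[y0:y1,x0:x1]; f=min(800/cr.shape[1],600/cr.shape[0])
cv2.imwrite('pics/crop0.png',cv2.resize(cr,None,fx=f,fy=f,interpolation=cv2.INTER_CUBIC)[:,:,::-1]);print(f)
E
```

```text
[426.00839741 287.6983913 ] [220.13434777 107.05244023]
220 107 426 287
3.3333333333333335
```

The white square at top px (291,213), side px (293,217), is cast_b; the green squares at top (267,253), (302,268), (338,287) and (329,177) are look-alikes. cast_a (rosette) is at top (289,167), cast_d (drum) at (256,165) and cast_c at (245,213). jar_low is at (271,190). The probe and puck are at (346,245) and (373,247), and the readout is at (397,185), round key at (379,196). The tray is at (163,212).

View pics/crop0.png

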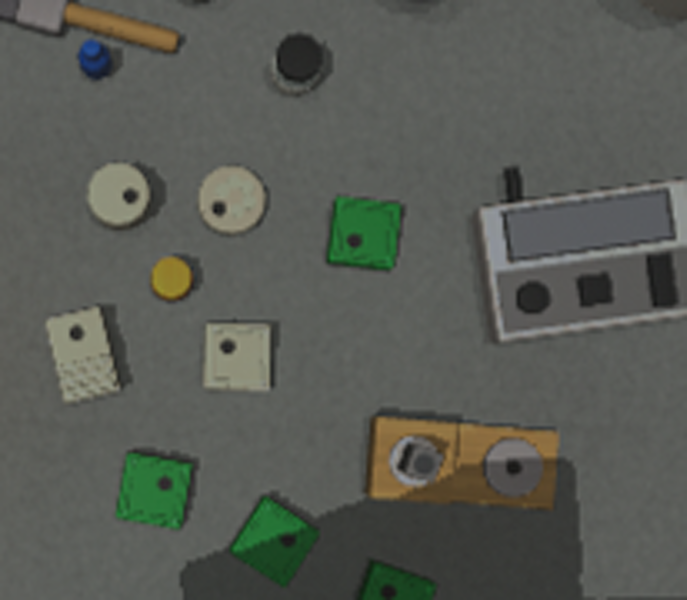

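The crop confirms it: the white casts carry their spots at crop px a (219,209), b (228,347), c (76,333), d (131,196). The puck spot is at (513,467) and the keys at (533,297), (595,289), (662,279). The green tiles are decoys.

```bash
cat >> h.py <<'E'
Z=dict(cast_a=.018,cast_b=.026,cast_c=.035,cast_d=.045,puck=.020,round=.05,square=.05,bar=.05)
def dark(c,X,w=5,show=None):
    "refine centroid of dark blob near predicted world point X; returns world at X[2]"
    u,v=proj(c,X); u0,v0=int(round(u))-w,int(round(v))-w
    g=cv2.cvtColor(c['pixels'],cv2.COLOR_RGB2GRAY)[v0:v0+2*w+1,u0:u0+2*w+1].astype(float)
    t=np.median(g); k=np.clip((t+g.min())/2-g,0,None); n,l=cv2.connectedComponents((k>0).astype(np.uint8))
    m=l==l[np.unravel_index(g.argmin(),g.shape)]; k=k*m
    yy,xx=np.mgrid[v0:v0+2*w+1,u0:u0+2*w+1]
    return np.round(ray(c,(k*xx).sum()/k.sum(),(k*yy).sum()/k.sum(),X[2]),4)
E
python3 - <<'E'
from h import *
P=dict(cast_a=(219,209),cast_b=(228,347),cast_c=(76,333),cast_d=(131,196),puck=(513,467),round=(533,297),square=(595,289),bar=(662,279))
ct=snap('top');cs=snap('side')
for k,(a,b) in P.items():
    X=ray(ct,220+a/3.333,107+b/3.333,Z[k]); 
    print(k,X.round(4),dark(ct,X,5),dark(cs,X,6))
crop=lambda c,X,w,f:cv2.resize(c['pixels'][int(proj(c,X)[1])-w:int(proj(c,X)[1])+w,int(proj(c,X)[0])-w:int(proj(c,X)[0])+w],None,fx=f,fy=f,interpolation=cv2.INTER_CUBIC)
X=[.42,-.2,.05]
cv2.imwrite('pics/stand.png',np.hstack([crop(ct,X,32,6),crop(cs,X,32,6)])[:,:,::-1]); print(proj(ct,X),proj(cs,X))
E
```

```text
cast_a [ 0.6222 -0.0334  0.018 ] [ 0.6237 -0.0317  0.018 ] [ 0.6241 -0.0297  0.018 ]
cast_b [ 0.5088 -0.0409  0.026 ] [ 0.5099 -0.039   0.026 ] [ 0.5107 -0.037   0.026 ]
cast_c [0.5195 0.0818 0.035 ] [0.5204 0.083  0.035 ] [0.521  0.0847 0.035 ]
cast_d [0.629  0.0374 0.045 ] [0.6298 0.0396 0.045 ] [0.6308 0.0414 0.045 ]
puck [ 0.412  -0.2729  0.02  ] [ 0.4126 -0.2718  0.02  ] [ 0.4131 -0.269   0.02  ]
round [ 0.5485 -0.2825  0.05  ] [ 0.5482 -0.2695  0.05  ] [ 0.5464 -0.2715  0.05  ]
square [ 0.555  -0.3317  0.05  ] [ 0.5547 -0.3197  0.05  ] [ 0.5536 -0.3207  0.05  ]
bar [ 0.5631 -0.3849  0.05  ] [ 0.5605 -0.3762  0.05  ] [ 0.5586 -0.3743  0.05  ]
[348.89261491 244.67566678] [358.58910743 174.63532342]
```

View pics/stand.png

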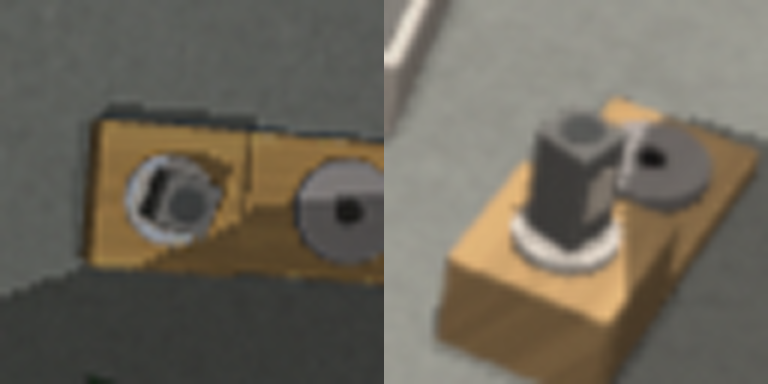

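The top view shows the probe grip turned about 15° clockwise (yaw about -15°), in a stand at yaw about -4°. Next I move above the round key with the gripper shut.

send_rows --series '[[[0,0,-10],[60,40,-20],1],[[0,0,-20],[110,75,-40],1],[[0,0,-30],[160,110,-60],1],[[0,0,-30],[210,145,-80],1],[[0,0,-30],[260,180,-100],1],[[0,0,-30],[310,215,-120],1],[[0,0,-30],[360,250,-130],1],[[0,0,-30],[393,274,-140],1],[[0,0,-30],[393,274,-150],1],[[0,0,-30],[393,274,-150],1]]'

```text
time_s: 3.3
eef_pos: [0.5471, -0.2791, 0.08]
eef_rot: [-0.0, 0.992, -0.125, -0.001]
wrist_force: [-0.1, -0.4, -0.7]
opening: -0.001
grasp_force: 0.0
```

send_rows --series '[[[0,0,0],[0,-1,-15],1],[[0,0,0],[0,-1,-25],1],[[0,0,0],[0,-1,-30],1],[[0,0,0],[0,-1,-34],1],[[0,0,0],[0,-1,-36],1],[[0,0,0],[0,-1,-36],1],[[0,0,0],[0,-1,-36],1],[[0,0,0],[0,-1,-36],1]]'

```text
time_s: 4.3
eef_pos: [0.5482, -0.281, 0.0457]
eef_rot: [0.0, 0.992, -0.125, 0.0]
wrist_force: [-3.2, -1.5, 1.9]
opening: -0.001
grasp_force: 1.5
```

send_rows --series '[[[0,0,0],[0,0,-1.5],1],[[0,0,0],[0,0,-1.5],1],[[0,0,0],[0,0,-1.5],1]]'

```text
time_s: 4.68
eef_pos: [0.5482, -0.281, 0.0449]
eef_rot: [0.0, 0.992, -0.125, 0.0]
wrist_force: [-4.9, 1.1, 10.6]
opening: -0.003
grasp_force: 5.0
```

```bash
python3 - <<'E'
from h import *
s=telemetry.get_obs();print(s['eef_pos'],s['wrist_force'])
cs=snap('side');ct=snap('top')
u,v=map(int,proj(cs,[.57,-.32,.05]));a=cs['pixels'][v-35:v+35,u-35:u+35]
u,v=map(int,proj(ct,[.57,-.32,.05]));b=ct['pixels'][v-35:v+35,u-35:u+35]
cv2.imwrite('pics/key.png',cv2.resize(np.hstack([a,b]),None,fx=5,fy=5,interpolation=cv2.INTER_CUBIC)[:,:,::-1])
E
```

```text
[ 0.54821863 -0.28099331  0.04490216] [-4.94439374  1.14063385 10.6031166 ]
```

View pics/key.png

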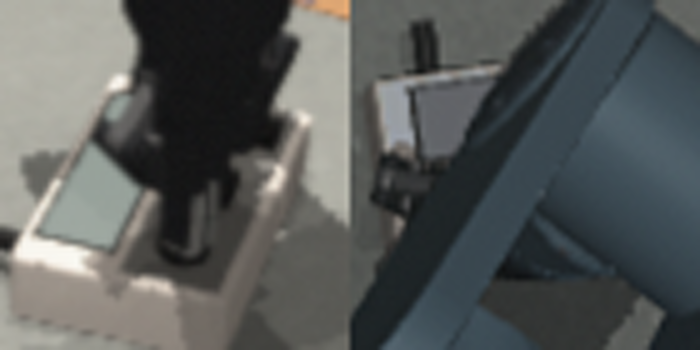

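The side crop shows the finger on the round key, and it bottomed out at 45 mm, so the press counts. Next I move over the probe.

send_rows --series '[[[0,0,0],[0,0,40],1],[[0,0,0],[0,0,86],0.5],[[0,0,0],[-40,30,96],0],[[0,0,0],[-85,62,96],-0.5],[[0,0,0],[-129,94,96],-0.5],[[0,0,0],[-129,94,96],-0.5],[[0,0,0],[-129,94,86],-0.5],[[0,0,0],[-129,94,86],-0.5]]'

```text
time_s: 5.78
eef_pos: [0.4196, -0.1872, 0.1291]
eef_rot: [-0.0, 0.992, -0.125, -0.0]
wrist_force: [0.5, 0.3, 0.4]
opening: 0.754
grasp_force: 0.0
```

```bash
python3 - <<'E'
from h import *
s=telemetry.get_obs();print(s['eef_pos'],s['opening'])
cs=snap('side')
u,v=map(int,proj(cs,[.42,-.19,.09]));a=cs['pixels'][v-40:v+40,u-50:u+50]
cv2.imwrite('pics/pr.png',cv2.resize(a,None,fx=7,fy=7,interpolation=cv2.INTER_CUBIC)[:,:,::-1]);print(u-50,v-40)
t=s['eef_pos'];print(proj(cs,t),proj(cs,[t[0],t[1],.094]))
print([(np.round(d['xyz'],3).tolist(),round(d['conf'],2)) for d in spotter.landmark_of('probe','side')[:2]])
E
```

```text
[ 0.41958071 -0.18717246  0.12911044] 0.7541324019359261
309 123
[361.44630299 149.37273419] [359.26492491 162.54961769]
[([0.415, -0.183, 0.045], 0.68)]
```

View pics/pr.png

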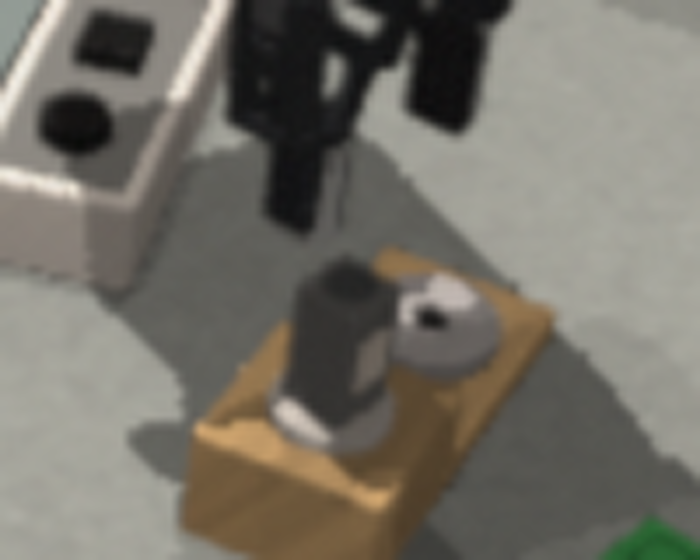

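The grip top at about px (359,163) matches the TCP's projection at (359,162.5). I descend and grip.

send_rows --series '[[[0,0,0],[0,0,-30],-0.5],[[0,0,0],[0,0,-60],-0.5],[[0,0,0],[0,0,-75],-0.5],[[0,0,0],[0,0,-75],-0.5],[[0,0,0],[0,0,-75],1],[[0,0,0],[0,0,-75],1],[[0,0,0],[0,0,-75],1],[[0,0,0],[0,0,-75],1],[[0,0,0],[0,0,-75],1],[[0,0,0],[0,0,-75],1]]'

```text
time_s: 7.12
eef_pos: [0.4198, -0.1874, 0.056]
eef_rot: [0.001, 0.992, -0.125, 0.001]
wrist_force: [-0.7, 1.1, 6.8]
opening: 0.279
grasp_force: 56.5
```

send_rows --series '[[[0,0,0],[0,0,15],1],[[0,0,0],[0,0,45],1],[[0,0,0],[0,0,80],1],[[0,0,0],[0,-40,80],1],[[0,0,0],[-6,-83,80],1],[[0,0,0],[-6,-83,80],1],[[0,0,0],[-6,-83,80],1]]'

```text
time_s: 8.0
eef_pos: [0.4126, -0.2692, 0.135]
eef_rot: [-0.0, 0.992, -0.125, -0.0]
wrist_force: [-0.4, -0.2, -0.6]
opening: 0.28
grasp_force: 56.8
```

```bash
python3 - <<'E'
from h import *
s=telemetry.get_obs();print(s['eef_pos'],s['opening'],s['wrist_force'])
cs=snap('side')
X=[.413,-.27,.07]
u,v=map(int,proj(cs,X));a=cs['pixels'][v-50:v+40,u-50:u+50]
cv2.imwrite('pics/pr2.png',cv2.resize(a,None,fx=6,fy=6,interpolation=cv2.INTER_CUBIC)[:,:,::-1]);print(u-50,v-50)
t=s['eef_pos'];print('tip pred',proj(cs,[t[0],t[1],t[2]-.05]),'spot',proj(cs,[.413,-.2705,.02]))
for n in 'side','top':
  print([(np.round(d['xyz'],3).tolist(),round(d['conf'],2)) for d in spotter.landmark_of('probe_tip',n)[:2]])
E
```

```text
[ 0.41263035 -0.26916523  0.13495766] 0.27972624531687557 [-0.41325554 -0.21550378 -0.60246892]
323 100
tip pred [374.63554313 145.81256453] spot [370.46274159 167.6181762 ]
[([0.505, 0.308, 0.006], 0.45)]
[([0.504, 0.31, 0.003], 0.71)]
```

View pics/pr2.png

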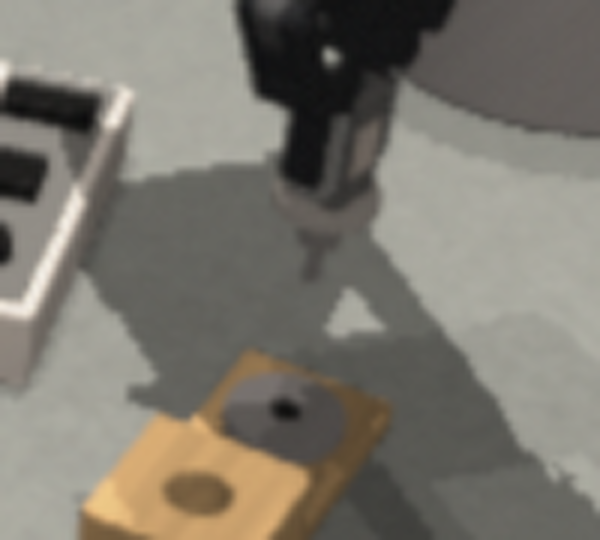

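The tip hangs at px (375,146.7), where predicted, and the puck spot at (370.7,168) also matches. I lower gently.

send_rows --series '[[[0,0,0],[0,-1,-30],1],[[0,0,0],[0,-1,-54],1],[[0,0,0],[0,-1,-61],1],[[0,0,0],[0,-1,-64],1],[[0,0,0],[0,-1,-66],1],[[0,0,0],[0,-1,-68],1],[[0,0,0],[0,-1,-69],1],[[0,0,0],[0,-1,-69],1],[[0,0,0],[0,-1,-69],1],[[0,0,0],[0,-1,-69],1]]'

```text
time_s: 9.4
eef_pos: [0.4132, -0.271, 0.066]
eef_rot: [0.0, 0.992, -0.125, 0.0]
wrist_force: [1.3, 0.7, 1.8]
opening: 0.28
grasp_force: 57.0
```

```bash
python3 - <<'E'
from h import *
F=[]
for i in range(3):
    cs=snap('side'); s=telemetry.get_obs(); F.append(s['wrist_force'])
print(s['eef_pos'],np.round(F,2))
X=[.413,-.27,.05]
u,v=map(int,proj(cs,X));a=cs['pixels'][v-30:v+30,u-30:u+30]
cv2.imwrite('pics/pr3.png',cv2.resize(a,None,fx=8,fy=8,interpolation=cv2.INTER_CUBIC)[:,:,::-1])
E
```

```text
[ 0.41320169 -0.27098741  0.06598795] [[ 0.55  1.44  0.93]
 [ 1.41 -0.16  2.21]
 [ 1.32  0.54  2.06]]
```

View pics/pr3.png

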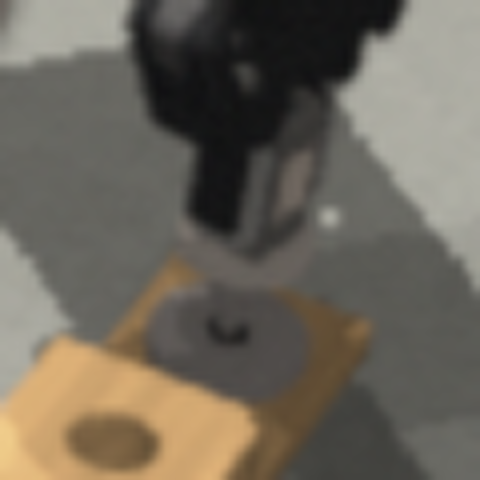

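The tip sits on the puck's spot (px ~(228,322) in the crop), with about 2.4 N, i.e. 3 mm. I push a little more and rest.

send_rows --series '[[[0,0,0],[0,0,-1],1],[[0,0,0],[0,0,-1.7],1],[[0,0,0],[0,0,-1.7],1],[[0,0,0],[0,0,-1.7],1],[[0,0,0],[0,0,-1.7],1],[[0,0,0],[0,0,-1.7],1],[[0,0,0],[0,0,-1.7],1],[[0,0,0],[0,0,-1.7],1]]'

```text
time_s: 10.55
eef_pos: [0.413, -0.2709, 0.0641]
eef_rot: [0.0, 0.992, -0.125, 0.0]
wrist_force: [2.7, -0.8, 1.4]
opening: 0.279
grasp_force: 57.1
```

```bash
python3 - <<'E'
from h import *
F=[];P=[]
for i in range(5):
    cs=snap('side'); s=telemetry.get_obs(); F.append(s['wrist_force'][2]);P.append(s['eef_pos'][2])
print(s['eef_pos'],np.round(F,2),np.mean(F))
for n in 'abcd':
    z=Z['cast_'+n]; print(n,[(np.round(d['xyz'],3).tolist(),round(d['conf'],2)) for d in spotter.landmark_of(f'cast_{n}_spot','side')[:2]])
E
```

```text
[ 0.41301044 -0.27084346  0.06414749] [2.08 1.37 2.68 2.59 1.66] 2.0770862913487362
a [([0.628, -0.029, 0.015], 0.65)]
b [([0.31, -0.164, 0.025], 0.97), ([0.351, -0.085, 0.028], 0.95)]
c [([0.522, 0.082, 0.034], 0.87), ([0.632, -0.04, -0.003], 0.26)]
d [([0.632, 0.04, 0.049], 0.83)]
```

send_rows --series '[[[0,0,0],[0,0,10],1],[[0,0,0],[0,0,50],1],[[0,0,0],[0,0,80],1],[[0,0,0],[40,46,80],1],[[0,0,0],[80,91,80],1],[[0,0,0],[120,137,80],1],[[0,0,0],[160,182,80],1],[[0,0,0],[195,222,80],1],[[0,0,0],[211,240.5,75],1],[[0,0,0],[211,240.5,60],1]]'

```text
time_s: 12.25
eef_pos: [0.6242, -0.0292, 0.1238]
eef_rot: [0.0, 0.992, -0.124, -0.0]
wrist_force: [-0.0, -0.1, -1.2]
opening: 0.279
grasp_force: 56.9
```

```bash
cat >> h.py <<'E'
def check(k,X):
    F=[]
    for i in range(4): cs=snap('side'); s=telemetry.get_obs(); F.append(s['wrist_force'][2])
    print(k,s['eef_pos'].round(4),'Fz',np.mean(F).round(2))
    try: print('dark now',dark(cs,X,6))
    except Exception as e: print(e)
    return cs,s
E
python3 - <<'E'
from h import *
cs,s=check('a',[.624,-.0305,.018])
for n in 'abcd': print(n,[(np.round(d['xyz'],3).tolist(),round(d['conf'],2)) for d in spotter.landmark_of(f'cast_{n}_spot','side')[:2]])
u,v=map(int,proj(cs,[.6,0,.05]));a=cs['pixels'][v-50:v+50,u-65:u+65]
cv2.imwrite('pics/a1.png',cv2.resize(a,None,fx=6,fy=6,interpolation=cv2.INTER_CUBIC)[:,:,::-1]);print(u-65,v-50)
t=s['eef_pos'];print('tip pred',proj(cs,[t[0],t[1],t[2]-.05]),'spot',proj(cs,[.624,-.0305,.018]))
E
```

```text
a [ 0.6223 -0.0314  0.123 ] Fz -1.96
dark now [ 0.6242 -0.0299  0.018 ]
a [([0.629, -0.032, 0.017], 0.83)]
b [([0.507, -0.036, 0.028], 0.86), ([0.4, 0.015, 0.027], 0.79)]
c [([0.52, 0.084, 0.034], 0.95)]
d [([0.631, 0.04, 0.046], 0.89)]
175 154
tip pred [238.93297069 183.47239346] spot [239.5414285  202.34805738]
```

View pics/a1.png

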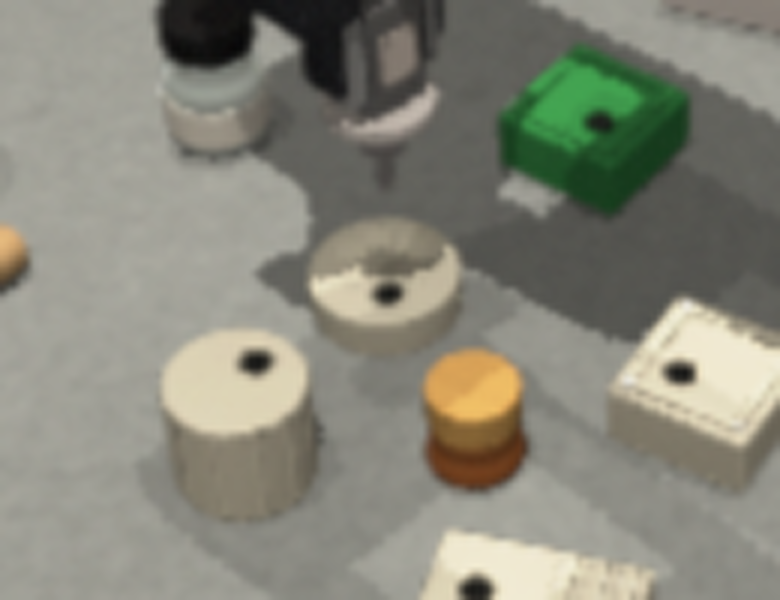

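Tip at px (239.3,185) stands right above the cast_a spot at (239.7,202.7). Jars and casts are undisturbed. I press.

send_rows --series '[[[0,0,0],[0,0,-30],1],[[0,0,0],[0,0,-48],1],[[0,0,0],[0,0,-54],1],[[0,0,0],[0,0,-57],1],[[0,0,0],[0,0,-59],1],[[0,0,0],[0,0,-61.5],1],[[0,0,0],[0,0,-61.5],1],[[0,0,0],[0,0,-61.5],1],[[0,0,0],[0,0,-61.5],1],[[0,0,0],[0,0,-61.5],1]]'

```text
time_s: 13.9
eef_pos: [0.6243, -0.0304, 0.0629]
eef_rot: [0.0, 0.992, -0.125, 0.0]
wrist_force: [0.6, 1.1, 2.3]
opening: 0.284
grasp_force: 57.1
```

```bash
python3 - <<'E'
from h import *
F=[]
for i in range(12): snap('side'); s=telemetry.get_obs(); F.append(s['wrist_force'])
print(s['eef_pos'].round(4),'F',np.mean(F,0).round(2),np.std(F,0).round(2))
for n in 'abcd': print(n,[(np.round(d['xyz'],3).tolist(),round(d['conf'],2)) for d in spotter.landmark_of(f'cast_{n}_spot','side')[:2]])
E
```

```text
[ 0.6241 -0.0303  0.0627] F [ 0.53 -0.3   2.08] [0.68 0.55 0.33]
a [([0.627, -0.032, 0.016], 0.57), ([0.63, 0.038, 0.047], 0.23)]
b [([0.313, -0.164, 0.025], 0.95), ([0.6, -0.139, 0.025], 0.82)]
c [([0.52, 0.085, 0.034], 0.74), ([0.743, -0.096, -0.002], 0.37)]
d [([0.63, 0.04, 0.047], 0.62)]
```

send_rows --series '[[[0,0,0],[0,0,10],1],[[0,0,0],[0,0,45],1],[[0,0,0],[0,0,65],1],[[0,0,0],[-40,-3,65],1],[[0,0,0],[-80,-5,65],1],[[0,0,0],[-114,-7.5,60],1],[[0,0,0],[-114,-7.5,50],1],[[0,0,0],[-114,-7.5,40],1],[[0,0,0],[-114,-7.5,40],1]]'

```text
time_s: 15.82
eef_pos: [0.51, -0.0376, 0.1016]
eef_rot: [-0.0, 0.992, -0.125, -0.001]
wrist_force: [-0.5, -0.3, -1.9]
opening: 0.281
grasp_force: 57.0
```

```bash
python3 - <<'E'
from h import *
cs,s=check('b',[.5103,-.038,.026])
for n in 'abcd': print(n,[(np.round(d['xyz'],3).tolist(),round(d['conf'],2)) for d in spotter.landmark_of(f'cast_{n}_spot','side')[:3]])
for k,X in dict(a=[.624,-.0305,.018],c=[.5207,.084,.035],d=[.6303,.0405,.045]).items(): print(k,dark(cs,X,6))
E
```

```text
b [ 0.5106 -0.0378  0.1027] Fz -1.62
dark now [ 0.5113 -0.0384  0.026 ]
a [([0.626, -0.031, 0.017], 0.74)]
b [([0.353, -0.086, 0.03], 0.93), ([0.598, -0.14, 0.026], 0.7), ([0.507, -0.038, 0.027], 0.65)]
c [([0.524, 0.087, 0.036], 0.97), ([0.504, 0.308, 0.006], 0.56)]
d [([0.629, 0.042, 0.048], 0.78), ([0.419, -0.185, 0.002], 0.56)]
a [ 0.6241 -0.0297  0.018 ]
c [0.5211 0.0847 0.035 ]
d [0.6308 0.0414 0.045 ]
```

send_rows --series '[[[0,0,0],[0,0,-19],1],[[0,0,0],[0,0,-25],1],[[0,0,0],[0,0,-28],1],[[0,0,0],[0,0,-30],1],[[0,0,0],[0,0,-32],1],[[0,0,0],[0,0,-32],1],[[0,0,0],[0,0,-32],1],[[0,0,0],[0,0,-32],1],[[0,0,0],[0,0,-32],1],[[0,0,0],[0,0,-32],1]]'

```text
time_s: 17.48
eef_pos: [0.51, -0.0378, 0.0707]
eef_rot: [0.0, 0.992, -0.125, 0.0]
wrist_force: [-1.2, 0.3, 2.0]
opening: 0.28
grasp_force: 57.2
```

```bash
python3 - <<'E'
from h import *
F=[]
for i in range(10): cs=snap('side'); s=telemetry.get_obs(); F.append(s['wrist_force'])
print(s['eef_pos'].round(4),'F',np.mean(F,0).round(2))
for k,X in dict(a=[.624,-.0305,.018],c=[.5207,.084,.035],d=[.6303,.0405,.045]).items(): print(k,dark(cs,X,6))
E
```

```text
[ 0.51   -0.0378  0.0706] F [-1.51  0.62  2.06]
a [ 0.6241 -0.0297  0.018 ]
c [0.521  0.0847 0.035 ]
d [0.6308 0.0414 0.045 ]
```

send_rows --series '[[[0,0,0],[0,0,10],1],[[0,0,0],[0,0,50],1],[[0,0,0],[0,0,60],1],[[0,0,0],[4,45,60],1],[[0,0,0],[8,90,60],1],[[0,0,0],[11,122,55],1],[[0,0,0],[11,122,40],1],[[0,0,0],[11,122,40],1],[[0,0,0],[11,122,40],1]]'

```text
time_s: 19.1
eef_pos: [0.5208, 0.0833, 0.1103]
eef_rot: [0.0, 0.992, -0.126, -0.0]
wrist_force: [0.9, 0.5, -1.2]
opening: 0.277
grasp_force: 57.1
```

```bash
python3 - <<'E'
from h import *
cs,s=check('c',[.5207,.084,.035])
for k,X in dict(a=[.624,-.0305,.018],b=[.5103,-.038,.026],d=[.6303,.0405,.045]).items(): print(k,dark(cs,X,6))
E
```

```text
c [0.5213 0.0836 0.111 ] Fz -1.64
dark now [0.5217 0.0836 0.035 ]
a [ 0.6264 -0.0374  0.018 ]
b [ 0.5106 -0.0369  0.026 ]
d [0.628  0.0247 0.045 ]
```

send_rows --series '[[[0,0,0],[0,0,-18],1],[[0,0,0],[0,0,-24],1],[[0,0,0],[0,0,-27],1],[[0,0,0],[0,0,-29],1],[[0,0,0],[0,0,-31],1],[[0,0,0],[0,0,-31],1],[[0,0,0],[0,0,-31],1],[[0,0,0],[0,0,-31],1],[[0,0,0],[0,0,-31],1],[[0,0,0],[0,0,-31],1]]'

```text
time_s: 20.55
eef_pos: [0.5211, 0.0843, 0.0797]
eef_rot: [-0.0, 0.992, -0.125, 0.0]
wrist_force: [-1.7, -0.1, 2.2]
opening: 0.277
grasp_force: 57.4
```

```bash
python3 - <<'E'
from h import *
F=[]
for i in range(10): cs=snap('side'); s=telemetry.get_obs(); F.append(s['wrist_force'])
print(s['eef_pos'].round(4),'F',np.mean(F,0).round(2))
E
```

```text
[0.521  0.0843 0.0796] F [-1.69  0.31  2.09]
```

send_rows --series '[[[0,0,0],[0,0,10],1],[[0,0,0],[0,0,50],1],[[0,0,0],[0,0,60],1],[[0,0,0],[40,-16,60],1],[[0,0,0],[80,-32,60],1],[[0,0,0],[109,-43.5,60],1],[[0,0,0],[109,-43.5,50],1],[[0,0,0],[109,-43.5,50],1]]'

```text
time_s: 22.05
eef_pos: [0.6279, 0.0411, 0.1273]
eef_rot: [-0.0, 0.992, -0.125, -0.002]
wrist_force: [-0.4, 0.8, -1.5]
opening: 0.275
grasp_force: 57.1
```

```bash
python3 - <<'E'
from h import *
cs,s=check('d',[.6303,.0405,.045])
for n in 'abcd': print(n,[(np.round(d['xyz'],3).tolist(),round(d['conf'],2)) for d in spotter.landmark_of(f'cast_{n}_spot','side')[:3]])
u,v=map(int,proj(cs,[.6,0,.05]));a=cs['pixels'][v-50:v+50,u-65:u+65]
cv2.imwrite('pics/d1.png',cv2.resize(a,None,fx=6,fy=6,interpolation=cv2.INTER_CUBIC)[:,:,::-1]);print(u-65,v-50)
E
```

```text
d [0.6293 0.0413 0.1297] Fz -1.18
dark now [0.6314 0.0402 0.045 ]
a [([0.623, -0.033, 0.016], 0.63), ([0.506, 0.307, 0.005], 0.61)]
b [([0.311, -0.167, 0.023], 0.95), ([0.401, 0.012, 0.028], 0.94), ([0.508, -0.035, 0.028], 0.87)]
c [([0.521, 0.084, 0.034], 0.76)]
d [([0.631, 0.039, 0.048], 0.83)]
175 154
```

View pics/d1.png

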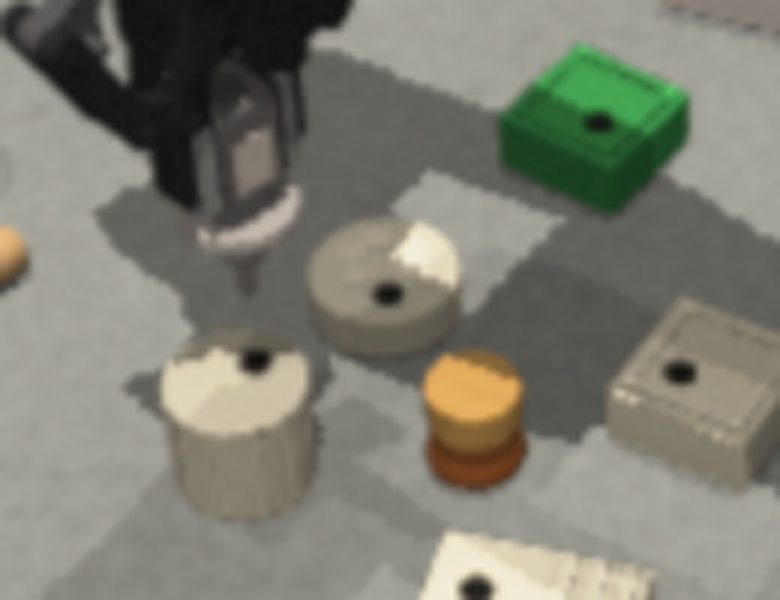

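Everything is still in place: the drum spot is at px (256,360) in the crop and the tip at (247,295) above it. I press d.

send_rows --series '[[[0,0,0],[0.5,-0.5,-25],1],[[0,0,0],[0.5,-0.5,-33],1],[[0,0,0],[0.5,-0.5,-36],1],[[0,0,0],[0.5,-0.5,-38],1],[[0,0,0],[0.5,-0.5,-40],1],[[0,0,0],[0.5,-0.5,-40],1],[[0,0,0],[0.5,-0.5,-40],1],[[0,0,0],[0.5,-0.5,-40],1],[[0,0,0],[0.5,-0.5,-40],1],[[0,0,0],[0.5,-0.5,-40],1]]'

```text
time_s: 23.7
eef_pos: [0.6305, 0.0403, 0.0896]
eef_rot: [-0.0, 0.992, -0.125, 0.0]
wrist_force: [-1.6, -0.4, 2.0]
opening: 0.28
grasp_force: 57.4
```

```bash
python3 - <<'E'
from h import *
F=[]
for i in range(10): cs=snap('side'); s=telemetry.get_obs(); F.append(s['wrist_force'])
print(s['eef_pos'].round(4),'F',np.mean(F,0).round(2))
E
```

```text
[0.6304 0.0402 0.0896] F [-2.26 -0.1   2.39]
```

send_rows --series '[[[0,0,0],[0,0,10],1],[[0,0,0],[0,0,45],1],[[0,0,0],[-40,-43,50],1],[[0,0,0],[-80,-86,50],1],[[0,0,0],[-120,-130,50],1],[[0,0,0],[-160,-173,50],1],[[0,0,0],[-195,-211,50],1],[[0,0,0],[-210.5,-227.5,50],1],[[0,0,0],[-210.5,-227.5,35],1],[[0,0,0],[-210.5,-227.5,35],1]]'

```text
time_s: 25.45
eef_pos: [0.4195, -0.1863, 0.1234]
eef_rot: [-0.001, 0.992, -0.125, -0.001]
wrist_force: [0.5, 1.1, -2.1]
opening: 0.28
grasp_force: 57.3
```

```bash
python3 - <<'E'
from h import *
cs,s=check('h',[.42,-.187,.042])
u,v=map(int,proj(cs,[.42,-.19,.06]));a=cs['pixels'][v-40:v+40,u-50:u+50]
cv2.imwrite('pics/h1.png',cv2.resize(a,None,fx=7,fy=7,interpolation=cv2.INTER_CUBIC)[:,:,::-1]);print(u-50,v-40)
t=s['eef_pos'];print('tip',proj(cs,[t[0],t[1],t[2]-.05]),'hole',proj(cs,[.4198,-.1874,.042]))
E
```

```text
h [ 0.4206 -0.1866  0.1246] Fz -1.65
dark now [ 0.4098 -0.186   0.042 ]
307 133
tip [357.58241599 169.53684131] hole [356.17637862 180.76940046]
```

View pics/h1.png

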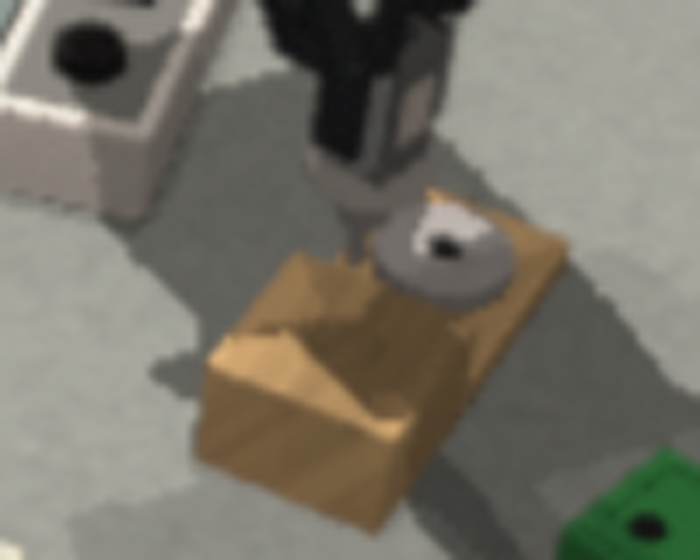

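The hole at px ~(356,181) matches the expected (356.2,180.8), and the tip is above it. I lower and release.

send_rows --series '[[[0,0,0],[-0.5,-0.5,-20],1],[[0,0,0],[-0.5,-0.5,-35],1],[[0,0,0],[-0.5,-0.5,-50],1],[[0,0,0],[-0.5,-0.5,-60],1],[[0,0,0],[-0.5,-0.5,-65],1],[[0,0,0],[-0.5,-0.5,-67.5],1],[[0,0,0],[-0.5,-0.5,-68],1],[[0,0,0],[-0.5,-0.5,-68],1],[[0,0,0],[-0.5,-0.5,-68],1]]'

```text
time_s: 26.78
eef_pos: [0.4196, -0.1879, 0.0569]
eef_rot: [0.0, 0.992, -0.125, 0.0]
wrist_force: [-0.4, -0.3, -2.5]
opening: 0.277
grasp_force: 57.3
```

send_rows --series '[[[0,0,0],[0,0,-1],1],[[0,0,0],[0,0,-1],1],[[0,0,0],[0,0,-1],0.2],[[0,0,0],[0,0,-1],-0.2],[[0,0,0],[0,0,-1],-0.5],[[0,0,0],[0,0,-1],-0.5],[[0,0,0],[0,0,10],-0.5],[[0,0,0],[0,0,45],-0.5],[[0,0,0],[0,0,80],0],[[0,0,0],[0,0,80],1]]'

```text
time_s: 28.02
eef_pos: [0.4214, -0.1893, 0.1401]
eef_rot: [0.002, 0.992, -0.125, 0.003]
wrist_force: [-0.1, -0.3, -0.2]
opening: 0.335
grasp_force: 0.0
```

```bash
python3 - <<'E'
from h import *
cs,s=check('h',[.42,-.187,.042])
u,v=map(int,proj(cs,[.42,-.19,.06]));a=cs['pixels'][v-40:v+40,u-50:u+50]
cv2.imwrite('pics/h2.png',cv2.resize(a,None,fx=7,fy=7,interpolation=cv2.INTER_CUBIC)[:,:,::-1])
E
```

```text
h [ 0.4188 -0.1872  0.1357] Fz -0.3
dark now [ 0.4229 -0.1958  0.042 ]
```

View pics/h2.png

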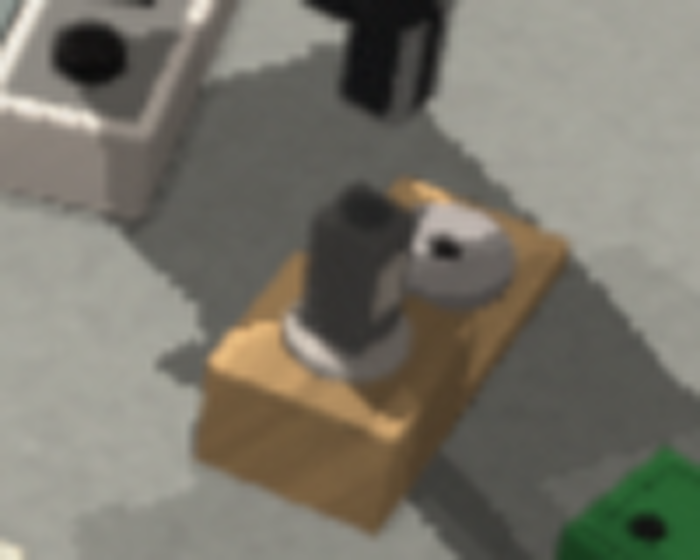

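The probe is parked upright with its collar on the rim. Square key next.

send_rows --series '[[[0,0,0],[40,-42,0],1],[[0,0,0],[80,-85,0],1],[[0,0,0],[120,-127,0],1],[[0,0,0],[136,-144,0],1],[[0,0,0],[136,-144,-30],1],[[0,0,0],[136,-144,-60],1],[[0,0,0],[136,-144,-80],1],[[0,0,0],[136,-144,-86],1],[[0,0,0],[136,-144,-90],1],[[0,0,0],[136,-144,-90.5],1]]'

```text
time_s: 29.48
eef_pos: [0.5558, -0.332, 0.047]
eef_rot: [0.0, 0.992, -0.125, 0.0]
wrist_force: [-0.4, 1.4, 2.3]
opening: -0.001
grasp_force: 1.2
```

send_rows --series '[[[0,0,0],[0,0,-0.5],1],[[0,0,0],[0,0,-0.5],1],[[0,0,0],[0,0,-0.5],1]]'

```text
time_s: 29.85
eef_pos: [0.5559, -0.3321, 0.0462]
eef_rot: [0.0, 0.992, -0.125, 0.001]
wrist_force: [-0.0, 0.1, 2.9]
opening: -0.003
grasp_force: 1.4
```

send_rows --series '[[[0,0,0],[0,0,-1.5],1],[[0,0,0],[0,0,-1.5],1],[[0,0,0],[0,0,-1.5],1],[[0,0,0],[0,0,-1.5],1]]'

```text
time_s: 30.35
eef_pos: [0.556, -0.3321, 0.045]
eef_rot: [0.0, 0.992, -0.125, 0.001]
wrist_force: [-0.6, 2.3, 7.2]
opening: -0.001
grasp_force: 3.5
```

send_rows --series '[[[0,0,0],[0,0,15],1],[[0,0,0],[0,0,35],1],[[0,0,0],[8,-52,35],1],[[0,0,0],[8,-52,35],1],[[0,0,0],[8,-52,15],1],[[0,0,0],[8,-52,5],1],[[0,0,0],[8,-52,2],1],[[0,0,0],[8,-52,0],1],[[0,0,0],[8,-52,0],1],[[0,0,0],[8,-52,0],1]]'

```text
time_s: 31.6
eef_pos: [0.5623, -0.382, 0.0449]
eef_rot: [-0.001, 0.992, -0.124, -0.002]
wrist_force: [-6.3, 5.8, 12.7]
opening: -0.005
grasp_force: 6.2
```

send_rows --series '[[[0,0,0],[0,0,30],1],[[0,0,0],[0,0,90],0],[[0,0,0],[0,0,140],-0.5],[[0,0,0],[0,0,140],-1]]'

```text
time_s: 32.1
eef_pos: [0.5659, -0.3851, 0.1901]
eef_rot: [0.003, 0.992, -0.125, 0.004]
wrist_force: [-0.1, 0.0, -0.5]
opening: 0.638
grasp_force: 0.0
```

```bash
python3 - <<'E'
from h import *
s=telemetry.get_obs();print(s['eef_pos'],s['time_s'])
ct=snap('top','t2.png');cs=snap('side','s2.png')
im=ct['pixels']; hsv=cv2.cvtColor(im,cv2.COLOR_RGB2HSV)
S=dict(a=[.624,-.0305,.018],b=[.5103,-.038,.026],c=[.5207,.084,.035],d=[.6303,.0405,.045])
for k,X in S.items():
    sp=dark(cs,X,6); st=dark(ct,X,5)
    print(k,'spot',sp,st, [(np.round(d['xyz'],3).tolist(),round(d['conf'],2)) for d in spotter.landmark_of('cast_'+k,'side')[:5]] if k=='a' else '')
    u,v=proj(ct,X); w=16
    m=np.zeros(im.shape[:2],np.uint8); r=im.astype(int)
    m[(r.sum(2)>380)]=255
    u,v=int(u),int(v); q=np.zeros_like(m); q[v-w:v+w,u-w:u+w]=m[v-w:v+w,u-w:u+w]
    q=cv2.morphologyEx(q,cv2.MORPH_CLOSE,np.ones((5,5)))
    cn=max(cv2.findContours(q,0,2)[0],key=cv2.contourArea)
    W=np.array([ray(ct,a,b,X[2])[:2] for a,b in cn[:,0]]).astype(np.float32)*1000
    print('  rect mm',cv2.minAreaRect(W),'circ',cv2.minEnclosingCircle(W))
h=np.hstack([cv2.resize(im[140:235,225:315],None,fx=5,fy=5,interpolation=cv2.INTER_CUBIC)])
cv2.imwrite('pics/t2c.png',h[:,:,::-1])
E
```

```text
[ 0.565945   -0.38512431  0.19009166] 32.1
a spot [ 0.6241 -0.0298  0.018 ] [ 0.6237 -0.0317  0.018 ] [([0.509, 0.075, 0.001], 0.91), ([0.629, -0.039, 0.001], 0.9), ([0.498, -0.044, -0.002], 0.78), ([0.604, -0.149, -0.004], 0.78), ([0.301, -0.176, -0.002], 0.75)]
  rect mm ((632.4624633789062, -42.41734313964844), (49.441925048828125, 49.2414436340332), 0.14139975607395172) circ ((631.7560424804688, -42.18760681152344), 26.79253387451172)
b spot [ 0.5106 -0.037   0.026 ] [ 0.5099 -0.039   0.026 ] 
  rect mm ((502.35748291015625, -46.55091857910156), (51.42510986328125, 51.35835647583008), 0.059867918491363525) circ ((502.2765197753906, -47.791988372802734), 35.37439727783203)
c spot [0.5211 0.0847 0.035 ] [0.5204 0.083  0.035 ] 
  rect mm ((507.0071105957031, 79.12420654296875), (61.313941955566406, 43.60396957397461), 14.318058967590332) circ ((507.16131591796875, 78.50445556640625), 35.28430938720703)
d spot [0.6308 0.0414 0.045 ] [0.63   0.0395 0.045 ] 
  rect mm ((632.460693359375, 50.2755126953125), (45.57435989379883, 45.3892936706543), 0.14058703184127808) circ ((632.4743041992188, 49.24541473388672), 24.067611694335938)
```

View pics/t2c.png

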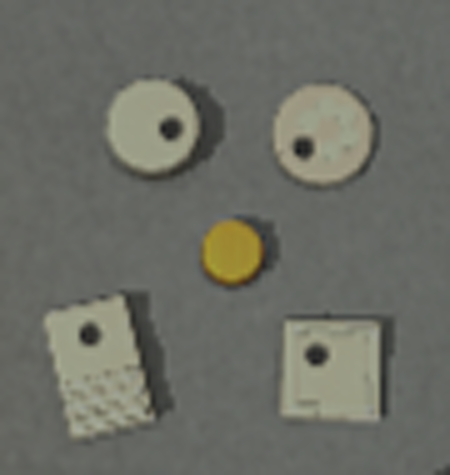

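All four casts are where they were at top-crop px (152,127), (325,135), (332,370), (100,365), with jar_low at (232,252). cast_c has yaw ≈ +13° and centre ≈ (.5035,.080). I start with cast_c.

send_rows --series '[[[0,0,9],[-7,50,0],-0.6],[[0,0,18],[-14,105,0],-0.6],[[0,0,27],[-21,160,0],-0.6],[[0,0,27],[-28,215,0],-0.6],[[0,0,27],[-35,270,0],-0.6],[[0,0,27],[-42,325,0],-0.6],[[0,0,27],[-50,380,0],-0.6],[[0,0,27],[-57,430,0],-0.6],[[0,0,27],[-61,465,-20],-0.6],[[0,0,27],[-61,465,-60],-0.6]]'

```text
time_s: 33.5
eef_pos: [0.5018, 0.0839, 0.1231]
eef_rot: [-0.0, 0.994, 0.112, 0.0]
wrist_force: [0.7, -0.3, 0.8]
opening: 0.799
grasp_force: 0.0
```

```bash
python3 - <<'E'
from h import *
cs,s=check('c',[.5207,.084,.035])
s=telemetry.get_obs();q=s['eef_rot'];print('opening',s['opening'],'yaw',np.degrees(2*np.arctan2(q[2],q[1])))
for k,X in dict(a=[.624,-.0305,.018],b=[.5103,-.038,.026],d=[.6303,.0405,.045]).items(): print(k,dark(cs,X,6))
E
```

```text
c [0.501  0.0813 0.1228] Fz -0.96
dark now [0.5211 0.0847 0.035 ]
opening 0.7961621030389363 yaw 12.639940688506552
a [ 0.6139 -0.0276  0.018 ]
b [ 0.5106 -0.037   0.026 ]
d [0.6308 0.0414 0.045 ]
```

send_rows --series '[[[0,0,0],[2,-1,-40],-0.6],[[0,0,0],[2,-1,-80],-0.6],[[0,0,0],[2,-1,-110],-0.6],[[0,0,0],[2,-1,-119],-0.6],[[0,0,0],[2,-1,-119],-0.6],[[0,0,0],[2,-1,-119],1],[[0,0,0],[2,-1,-119],1],[[0,0,0],[2,-1,-119],1],[[0,0,0],[2,-1,-119],1],[[0,0,0],[2,-1,-119],1]]'

```text
time_s: 34.95
eef_pos: [0.5062, 0.08, 0.0071]
eef_rot: [0.0, 0.994, 0.11, 0.002]
wrist_force: [-0.7, -0.5, 6.4]
opening: 0.526
grasp_force: 62.0
```

send_rows --series '[[[0,0,0],[0,0,20],1],[[0,0,0],[0,0,60],1],[[0,0,0],[-10,48,70],1],[[0,0,0],[-20,97,70],1],[[0,0,0],[-30,147,70],1],[[0,0,0],[-40,196,70],1],[[0,0,0],[-50,245,70],1],[[0,0,0],[-58,286,70],1],[[0,0,0],[-58,286,60],1],[[0,0,0],[-58,286,45],1]]'

```text
time_s: 36.2
eef_pos: [0.4466, 0.3661, 0.05]
eef_rot: [0.0, 0.994, 0.11, 0.001]
wrist_force: [0.1, -0.5, -1.2]
opening: 0.524
grasp_force: 61.7
```

send_rows --series '[[[0,0,0],[0,0,-20],1],[[0,0,0],[0,0,-32],1],[[0,0,0],[0,0,-37],1],[[0,0,0],[0,0,-39],1],[[0,0,0],[0,0,-39],1],[[0,0,0],[0,0,-39],0],[[0,0,0],[0,0,-39],-0.5],[[0,0,0],[0,0,-39],-0.6],[[0,0,0],[0,0,-10],-0.6],[[0,0,0],[0,0,50],-0.6]]'

```text
time_s: 37.45
eef_pos: [0.4445, 0.365, 0.0982]
eef_rot: [0.001, 0.994, 0.11, -0.003]
wrist_force: [1.1, 0.1, 1.0]
opening: 0.8
grasp_force: 0.0
```

send_rows --series '[[[0,0,0],[27,-45,30],-0.6],[[0,0,0],[54,-90,30],-0.6],[[0,0,0],[81,-135,30],-0.6],[[0,0,0],[108,-180,30],-0.6],[[0,0,0],[135,-226,30],-0.6],[[0,0,0],[162,-271,30],-0.6],[[0,0,0],[187,-314,30],-0.6],[[0,0,0],[187,-314,10],-0.6],[[0,0,0],[187,-314,10],-0.6],[[0,0,0],[187,-314,10],-0.6]]'

```text
time_s: 38.7
eef_pos: [0.6327, 0.0536, 0.1098]
eef_rot: [-0.0, 0.994, 0.111, -0.001]
wrist_force: [-1.2, 0.1, 0.7]
opening: 0.803
grasp_force: 0.0
```

```bash
python3 - <<'E'
from h import *
cs,s=check('d',[.6303,.0405,.045])
for k,X in dict(a=[.624,-.0305,.018],b=[.5103,-.038,.026]).items(): print(k,dark(cs,X,6))
for t in ['cast_c_spot','cast_c','tray_in']: print(t,[(np.round(d['xyz'],3).tolist(),round(d['conf'],2)) for d in spotter.landmark_of(t,'side')[:7]])
E
```

```text
d [0.6336 0.0532 0.1108] Fz -0.15
dark now [0.6323 0.0413 0.045 ]
a [ 0.6238 -0.0286  0.018 ]
b [ 0.5107 -0.0372  0.026 ]
cast_c_spot [([0.463, 0.37, 0.038], 0.77), ([0.557, -0.334, 0.049], 0.28)]
cast_c [([0.447, 0.361, 0.008], 0.91), ([0.63, -0.036, -0.002], 0.89), ([0.396, 0.022, 0.0], 0.83), ([0.501, -0.046, -0.001], 0.71), ([0.35, -0.082, 0.0], 0.68), ([0.301, -0.175, -0.001], 0.67), ([0.635, 0.051, 0.002], 0.65)]
tray_in [([0.502, 0.31, 0.005], 0.72), ([0.413, -0.186, 0.044], 0.37)]
```

send_rows --series '[[[0,0,0],[-1,-2,-40],-0.6],[[0,0,0],[-1,-2,-75],-0.6],[[0,0,0],[-1,-2,-98],-0.6],[[0,0,0],[-1,-2,-103],-0.6],[[0,0,0],[-1,-2,-103],-0.6],[[0,0,0],[-1,-2,-103],1],[[0,0,0],[-1,-2,-103],1],[[0,0,0],[-1,-2,-103],1],[[0,0,0],[-1,-2,-103],1],[[0,0,0],[-1,-2,-103],1]]'

```text
time_s: 40.3
eef_pos: [0.6339, 0.0502, 0.009]
eef_rot: [0.0, 0.994, 0.11, 0.002]
wrist_force: [-0.1, 0.4, 6.9]
opening: 0.573
grasp_force: 62.1
```

send_rows --series '[[[0,0,0],[0,0,30],1],[[0,0,0],[0,0,75],1],[[0,0,0],[-13,52,75],1],[[0,0,0],[-26,105,75],1],[[0,0,0],[-39,157,75],1],[[0,0,0],[-52,210,75],1],[[0,0,0],[-65,262,75],1],[[0,0,0],[-78,315,75],1],[[0,0,0],[-78,315,60],1],[[0,0,0],[-78,315,45],1]]'

```text
time_s: 41.55
eef_pos: [0.5541, 0.3651, 0.0512]
eef_rot: [0.0, 0.994, 0.11, -0.0]
wrist_force: [0.6, 0.4, -1.5]
opening: 0.573
grasp_force: 62.3
```

send_rows --series '[[[0,0,0],[0,0,-20],1],[[0,0,0],[0,0,-32],1],[[0,0,0],[0,0,-37],1],[[0,0,0],[0,0,-39.5],1],[[0,0,0],[0,0,-39.5],1],[[0,0,0],[0,0,-39.5],0],[[0,0,0],[0,0,-39.5],-0.5],[[0,0,0],[0,0,-39.5],-0.6],[[0,0,0],[0,0,-10],-0.6],[[0,0,0],[0,0,60],-0.6]]'

```text
time_s: 42.8
eef_pos: [0.5521, 0.364, 0.1018]
eef_rot: [0.001, 0.994, 0.11, -0.004]
wrist_force: [0.1, 1.0, 0.5]
opening: 0.8
grasp_force: 0.0
```

send_rows --series '[[[0,0,0],[8,-45,20],-0.6],[[0,0,0],[18,-96,20],-0.6],[[0,0,0],[28,-148,20],-0.6],[[0,0,0],[38,-200,20],-0.6],[[0,0,0],[48,-251,20],-0.6],[[0,0,0],[58,-303,20],-0.6],[[0,0,0],[68,-355,20],-0.6],[[0,0,0],[78,-407,10],-0.7],[[0,0,0],[78,-407,-10],-0.7],[[0,0,0],[78,-407,-10],-0.7]]'

```text
time_s: 44.05
eef_pos: [0.6305, -0.0411, 0.0921]
eef_rot: [-0.001, 0.994, 0.11, -0.002]
wrist_force: [0.4, 0.3, 1.1]
opening: 0.854
grasp_force: 0.0
```

```bash
python3 - <<'E'
from h import *
cs,s=check('a',[.624,-.0305,.018])
for k,X in dict(b=[.5103,-.038,.026]).items(): print(k,dark(cs,X,6))
for t in ['cast_a_spot','cast_d_spot','cast_a']: print(t,[(np.round(d['xyz'],3).tolist(),round(d['conf'],2)) for d in spotter.landmark_of(t,'side')[:8]])
E
```

```text
a [ 0.6328 -0.0404  0.0952] Fz 0.44
dark now [ 0.625  -0.0297  0.018 ]
b [ 0.5106 -0.0369  0.026 ]
cast_a_spot [([0.551, -0.28, 0.048], 0.73), ([0.625, -0.033, 0.016], 0.7), ([0.416, -0.273, 0.019], 0.44)]
cast_d_spot [([0.554, 0.354, 0.054], 0.85), ([0.445, 0.363, 0.006], 0.63)]
cast_a [([0.449, 0.363, 0.007], 0.96), ([0.501, -0.048, -0.003], 0.92), ([0.302, -0.172, -0.0], 0.85), ([0.605, -0.148, -0.0], 0.78), ([0.352, -0.079, -0.0], 0.78), ([0.396, 0.023, 0.003], 0.65), ([0.555, 0.363, 0.007], 0.58), ([0.631, -0.038, -0.004], 0.57)]
```

send_rows --series '[[[0,0,0],[-0.5,-0.5,-40],-0.7],[[0,0,0],[-0.5,-0.5,-75],-0.7],[[0,0,0],[-0.5,-0.5,-90],-0.7],[[0,0,0],[-0.5,-0.5,-95],-0.7],[[0,0,0],[-0.5,-0.5,-95],-0.7],[[0,0,0],[-0.5,-0.5,-95],1],[[0,0,0],[-0.5,-0.5,-95],1],[[0,0,0],[-0.5,-0.5,-95],1],[[0,0,0],[-0.5,-0.5,-95],1],[[0,0,0],[-0.5,-0.5,-95],1]]'

```text
time_s: 45.65
eef_pos: [0.6336, -0.0426, 0.0018]
eef_rot: [0.001, 0.994, 0.11, 0.002]
wrist_force: [-0.7, 0.3, 6.1]
opening: 0.628
grasp_force: 63.5
```

send_rows --series '[[[0,0,0],[0,0,30],1],[[0,0,0],[0,0,75],1],[[0,0,0],[-13,49,75],1],[[0,0,0],[-26,97,75],1],[[0,0,0],[-39,146,75],1],[[0,0,0],[-52,195,75],1],[[0,0,0],[-65,243,75],1],[[0,0,0],[-78,292,75],1],[[0,0,0],[-78,292,60],1],[[0,0,0],[-78,292,45],1]]'

```text
time_s: 46.9
eef_pos: [0.554, 0.2496, 0.0442]
eef_rot: [0.0, 0.994, 0.11, 0.0]
wrist_force: [-0.0, 0.2, 0.6]
opening: 0.627
grasp_force: 63.1
```

send_rows --series '[[[0,0,0],[0,0,-20],1],[[0,0,0],[0,0,-32],1],[[0,0,0],[0,0,-37],1],[[0,0,0],[0,0,-39.5],1],[[0,0,0],[0,0,-39.5],1],[[0,0,0],[0,0,-39.5],0],[[0,0,0],[0,0,-39.5],-0.5],[[0,0,0],[0,0,-39.5],-0.7],[[0,0,0],[0,0,-10],-0.7],[[0,0,0],[0,0,60],-0.7]]'

```text
time_s: 48.15
eef_pos: [0.5515, 0.249, 0.0946]
eef_rot: [0.0, 0.994, 0.11, -0.004]
wrist_force: [1.8, 0.0, 1.1]
opening: 0.847
grasp_force: 0.0
```

send_rows --series '[[[0,0,0],[-9,-50,15],-0.7],[[0,0,-7],[-18,-100,15],-0.7],[[0,0,-13.5],[-27,-150,15],-0.7],[[0,0,-13.5],[-36,-200,15],-0.7],[[0,0,-13.5],[-45,-250,15],-0.7],[[0,0,-13.5],[-52,-296,10],-0.7],[[0,0,-13.5],[-52,-296,-10],-0.7],[[0,0,-13.5],[-52,-296,-10],-0.7],[[0,0,-13.5],[-52,-296,-10],-0.7]]'

```text
time_s: 49.28
eef_pos: [0.5022, -0.0459, 0.0874]
eef_rot: [-0.0, 1.0, -0.007, 0.0]
wrist_force: [0.5, -0.7, -0.4]
opening: 0.85
grasp_force: 0.0
```

```bash
python3 - <<'E'
from h import *
cs,s=check('b',[.5103,-.038,.026])
for t in ['cast_a_spot','cast_d_spot','cast_b_spot','cast_a']: print(t,[(np.round(d['xyz'],3).tolist(),round(d['conf'],2)) for d in spotter.landmark_of(t,'side')[:8]])
E
```

```text
b [ 0.5025 -0.0458  0.0877] Fz -0.11
dark now [ 0.5112 -0.037   0.026 ]
cast_a_spot [([0.547, 0.258, 0.018], 0.72), ([0.564, -0.386, 0.053], 0.32), ([0.46, 0.372, 0.039], 0.2)]
cast_d_spot [([0.554, 0.351, 0.051], 0.93)]
cast_b_spot [([0.352, -0.09, 0.029], 0.91), ([0.403, 0.011, 0.024], 0.69), ([0.509, -0.039, 0.029], 0.68), ([0.6, -0.142, 0.022], 0.67), ([0.314, -0.165, 0.025], 0.55)]
cast_a [([0.397, 0.018, -0.002], 0.93), ([0.551, 0.364, 0.007], 0.88), ([0.446, 0.362, 0.005], 0.77), ([0.551, 0.251, 0.004], 0.75), ([0.503, -0.046, -0.002], 0.74), ([0.508, 0.305, 0.006], 0.67), ([0.3, -0.175, 0.0], 0.66), ([0.351, -0.077, -0.004], 0.56)]
```

send_rows --series '[[[0,0,0],[0,0,-40],-0.7],[[0,0,0],[0,0,-70],-0.7],[[0,0,0],[0,0,-82],-0.7],[[0,0,0],[0,0,-86],-0.7],[[0,0,0],[0,0,-86],-0.7],[[0,0,0],[0,0,-86],1],[[0,0,0],[0,0,-86],1],[[0,0,0],[0,0,-86],1],[[0,0,0],[0,0,-86],1],[[0,0,0],[0,0,-86],1]]'

```text
time_s: 50.92
eef_pos: [0.5032, -0.0466, 0.0025]
eef_rot: [0.0, 1.0, -0.008, 0.001]
wrist_force: [-0.1, 0.3, 6.5]
opening: 0.623
grasp_force: 63.7
```

send_rows --series '[[[0,0,0],[0,0,30],1],[[0,0,0],[0,0,75],1],[[0,0,0],[-9,49,75],1],[[0,0,0],[-19,98,75],1],[[0,0,0],[-28,148,75],1],[[0,0,0],[-38,197,75],1],[[0,0,0],[-47,246,75],1],[[0,0,0],[-57,295,75],1],[[0,0,0],[-57,295,60],1],[[0,0,0],[-57,295,45],1]]'

```text
time_s: 52.18
eef_pos: [0.4448, 0.2486, 0.0454]
eef_rot: [0.0, 1.0, -0.007, 0.0]
wrist_force: [0.1, -0.5, -0.7]
opening: 0.619
grasp_force: 63.4
```

send_rows --series '[[[0,0,0],[0,0,-20],1],[[0,0,0],[0,0,-32],1],[[0,0,0],[0,0,-37],1],[[0,0,0],[0,0,-39.5],1],[[0,0,0],[0,0,-39.5],1],[[0,0,0],[0,0,-39.5],0],[[0,0,0],[0,0,-39.5],-0.5],[[0,0,0],[0,0,-39.5],-0.7],[[0,0,0],[0,0,-10],-0.7],[[0,0,0],[0,0,60],-0.7]]'

```text
time_s: 53.42
eef_pos: [0.4427, 0.248, 0.0972]
eef_rot: [0.001, 1.0, -0.008, -0.003]
wrist_force: [1.1, 1.2, 0.4]
opening: 0.853
grasp_force: 0.0
```

send_rows --series '[[[0,0,0],[0,-50,60],-0.7],[[0,0,0],[0,-100,100],-0.7],[[0,0,0],[0,-150,120],-0.7],[[0,0,0],[0,-200,120],-0.7],[[0,0,0],[0,-250,120],-0.7],[[0,0,0],[0,-250,120],-0.7],[[0,0,0],[0,-250,120],-0.7]]'

```text
time_s: 54.3
eef_pos: [0.4449, -0.001, 0.2185]
eef_rot: [-0.0, 1.0, -0.008, 0.0]
wrist_force: [0.0, 0.3, 0.0]
opening: 0.849
grasp_force: 0.0
```

```bash
python3 - <<'E'
from h import *
cs=snap('side','send.png'); ct=snap('top')
for n in 'side','top':
  for t in ['cast_a_spot','cast_b_spot','cast_c_spot','cast_d_spot','probe','jar_low','jar_mid','dropper','tray_in']: print(n,t,[(np.round(d['xyz'],3).tolist(),round(d['conf'],2)) for d in spotter.landmark_of(t,n)[:6]])
E
```

```text
side cast_a_spot [([0.545, 0.262, 0.023], 0.68)]
side cast_b_spot [([0.597, -0.142, 0.024], 0.91), ([0.352, -0.088, 0.025], 0.8), ([0.449, 0.254, 0.034], 0.71), ([0.402, 0.013, 0.027], 0.64)]
side cast_c_spot [([0.484, 0.333, 0.038], 0.85), ([0.414, -0.186, 0.044], 0.26), ([0.449, 0.259, 0.028], 0.25)]
side cast_d_spot [([0.554, 0.355, 0.053], 0.75)]
side probe [([0.414, -0.186, 0.044], 0.76)]
side jar_low [([0.569, 0.006, -0.004], 0.8), ([0.552, 0.354, 0.051], 0.64), ([0.451, 0.258, 0.034], 0.62)]
side jar_mid [([0.746, -0.095, 0.001], 0.82)]
side dropper [([0.745, 0.071, 0.001], 0.51)]
side tray_in [([0.506, 0.306, 0.004], 0.64)]
top cast_a_spot [([0.413, -0.27, 0.023], 0.74), ([0.548, 0.259, 0.023], 0.68), ([0.554, -0.331, 0.051], 0.67)]
top cast_b_spot [([0.455, 0.259, 0.029], 0.94), ([0.595, -0.143, 0.028], 0.86), ([0.311, -0.167, 0.026], 0.75), ([0.357, -0.085, 0.025], 0.36)]
top cast_c_spot [([0.48, 0.328, 0.039], 0.79)]
top cast_d_spot [([0.552, 0.356, 0.053], 0.91), ([0.549, -0.28, 0.053], 0.35)]
top probe [([0.421, -0.187, 0.046], 0.61), ([0.552, 0.243, 0.008], 0.21)]
top jar_low [([0.565, 0.006, -0.002], 0.72)]
top jar_mid [([0.552, -0.331, 0.049], 0.74), ([0.738, -0.091, -0.001], 0.51)]
top dropper [([0.746, 0.073, 0.001], 0.39)]
top tray_in [([0.5, 0.308, 0.002], 0.9)]
```

View pics/send.png

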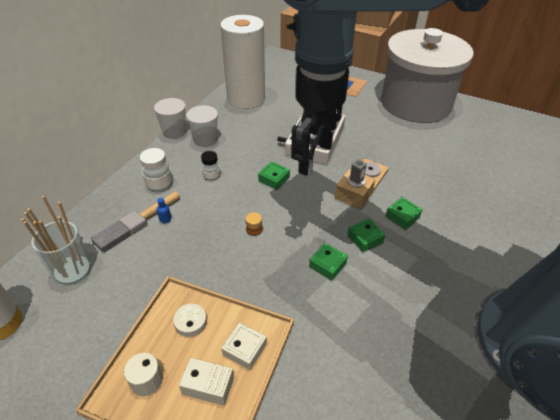

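All four casts lie flat, spot up, in the tray: px (190,320), (244,345), (206,380), (143,372). cast_c was nudged but is still inside. The jars stand at (254,223), (209,165) and (164,210), and the probe is upright in its stand at (358,172). I hand in.

```bash
python3 -c "
from h import *
print(ctrl.hand_in())"
```

```text
the job is handed in; nothing more can be done
None
```

The job is handed in after about 54 s of the 210 s: the keys were pressed and the puck and all four casts probed in the order asked, the probe is parked upright, all four casts lie flat in the tray (cast_c got nudged there but stayed inside), and no jar or bottle was knocked over; no verdict was returned.

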